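# Torque down the phone clamp on the repair bench

## Task

Clamp the opened phone for repair. Stand the small black lamp, which is in the way of the click wrench, upright and wholly on the round orange mat, and slide the phone carrier forward in the blue fixture until it is fully home against the metal stop; then push the wrench's handle clockwise (seen from above) until it clicks, stop at once so that the screw is not over-tightened, and let the handle go. Leave the tub, the bottle and the parts tray where they are.

Things in the scene. Friction and masses are not known exactly. Their poses are not given: they have to be found in the camera images.
- fixture: Blue repair fixture fixed to the bench; base plate x -110 to +90, y -60 to +105 mm from its origin (on the bench, z up), 20 mm thick. The carrier slides home towards its +x. On the plate: two rails 14 mm high along x (x -70 to +70 mm), inner faces at y = -40 and +40 mm; aluminium stop across the far end, face at x = +70 mm, 24 mm high.
- screw_axis (a point): On the vertical axis of the clamp screw, at the red dot on top of the wrench's head, 100 mm above the bench; at x = +50, y = +75 mm of the fixture. Axes as the fixture. Below the wrench an aluminium strap, 28 mm wide, reaches from the screw to y = 0 of the fixture over the carrier's bed; its underside is 49 mm above the bench and sinks to 40 mm as the screw is tightened.
- carrier: Loose phone carrier, about 250 g, on the plate between the rails: grey base 130 x 74 x 14 mm, black phone on top (20 mm up). Origin at the centre of its underside (20 mm above the bench), x lengthwise as the fixture's. Yellow push tab at its near end (x -65 to -57 mm), 44 mm wide, top 34 mm up. Starts 25 to 50 mm short of the stop; home, it is at x = +5, y = 0 (within 3 mm) of the fixture.
- lamp: Small black ribbed bench lamp, aluminium foot, blue top: an upright cylinder 56 mm in diameter, 100 mm high (its top 8 mm is 48 mm in diameter), about 280 g, loose. Origin at the centre of its underside, z up. It starts on the bench within the sweep of the wrench's handle.
- mat: Round orange silicone mat lying on the bench, 110 mm in diameter, flat (1 mm; it offers no edge). Origin at its centre. The lamp's place is on it. It lies to one side of the fixture or the other.
- tub: Clear plastic tub with a white lid, 80 mm in diameter, 100 mm high, loose; leave it. Origin at the centre of its underside.
- bottle: White plastic bottle with a yellow cap, 60 mm in diameter, 160 mm high, loose; leave it. Origin at the centre of its underside.
- tray: Green parts tray 70 (x) x 100 (y) x 22 mm, loose; leave it. Origin at the centre of its underside.
- clamp_screw (a joint): Angle of the clamp screw, rad, growing as it is tightened (clockwise from above). Starts between 0 and 0.25. It turns stiffly: 1.3 N m at first, rising steadily to the wrench's setting of 2 N m after about 0.5 to 0.75 rad of turn. It stays where it is left.
- click_wrench (a joint): Break-over angle of the handle about the screw axis relative to the wrench's head, rad. 0 (rigid) until 2 N m; then it clicks: it gives by 0.10 rad, the torque it takes falls from 2 to about 0.7 N m and the screw stands still. Stop there: pushed on beyond, the handle is solid again and the screw is over-tightened. Let go, the handle springs back to 0.
- wrench_grip (a point): Centre of the handle's grip, 150 mm from the screw axis, 84 mm above the bench; x axis along the handle towards the head. The wrench is level: steel head 44 mm across, small square housing, straight handle, round black grip 25 mm thick from 90 to 185 mm off the axis. At the start the handle points to the fixture's -x, 0.12 to 0.37 rad towards +y; tightening swings it towards +y.
Not all that is in view belongs to the job. What is meant by the carrier is not purple or red, and is the smaller of those in its own colour.

How it is judged (in metres and radians):
On the way, in this order (a step that is already met when the one before it is completed fails the run):
1. the lamp stands upright on the mat and the carrier is fully home against the stop (horizontal distance between lamp and mat below 0.027 m and angle between lamp's own z axis and vertical below 0.1 rad and height (world z) of lamp below 0.006 m and x of carrier in the frame of fixture above 0.002 m), for 0.2 s.
2. the wrench clicks: its handle breaks over (value of joint click_wrench above 0.03 rad and x of carrier in the frame of fixture above 0.002 m), for 0.05 s.
At the end, for the whole second after the job is handed in: Lamp upright on the bench, axis within 27 mm of the mat's centre; carrier within 3 mm of the stop; wrench handle sprung back (below 0.02 rad); screw at most 0.05 rad past its click angle and at most 0.08 rad short of it; all at rest; tub, bottle, tray within 15 mm of their starts (all of step 1 and value of joint click_wrench below 0.02 rad and value of joint clamp_screw between 0.67 and 0.8 rad and linear speed of each of lamp, carrier below 0.02 m/s and distance of each of tub, bottle, tray from where it was at the start of the episode below 0.015 m); the robot touches nothing.
It fails at once if the screw is over-tightened: pushed on more than 0.05 rad past the click (value of joint clamp_screw above 0.8 rad).
It fails at once if the lamp is tipped over (angle between lamp's own z axis and vertical above 0.8 rad).
It fails at once if the tub, the bottle or the tray is shoved 15 mm or tipped (distance of any of tub, bottle, tray from where it was at the start of the episode above 0.015 m or angle between any of tub, bottle, tray's own z axis and vertical above 0.3 rad).
It also fails if it takes over 72 s, if anything falls off the work surface, if the arm or the gripper's body presses on something with over 40 N, if the wrist force passes 120 N, or if a joint passes its speed limit or range.

## Robot

A 7-joint arm with a two-finger parallel gripper is mounted at the origin on the work surface. World frame = base frame: x ahead of the robot, y to its left, z up, the work surface at z = 0. Lengths are in mm, angles in rad, forces in N, time in s.
With the tool pointing down it reaches from about 425 to 925 mm from the base axis. Payload 6.8 kg.
Tool frame: the origin (TCP) lies on the centre line of the jaws, within the pads' length; the fingertips stand 19 mm ahead of it and the grasp point (between the pads) is the TCP; z points along the fingers, y is the line along which they close (so a half turn about z gives the same grasp; the last joint's range is limited). The gripper opens to 88 mm and grips with 3 to 60 N. Pads are 20 mm wide; open, the fingers measure 115 mm over their backs; the gripper's body (75 mm by 178 mm) begins 61 mm behind the grasp point.
Start: joints at [-1.305, 0.477, 0.022, 1.555, -0.011, 1.109, -0.083], TCP at [246.477, 628.408, 210.564] pointing down, gripper open.
Joint ranges: [-2.96, 2.96], [-0.34, 2.1], [-1.41, 1.46], [0.24, 2.44], [-1.37, 4.51], [0.17, 1.92], [-2.96, 2.96]. Speed limits (rad/s): [2.39, 2.39, 3.14, 3.14, 3.14, 3.14, 3.14].

## Interface

Orientations are given as a unit quaternion [x, y, z, w].
In Python, from plant import * gives the robot as it stands.
- The arm moves only by the shell command python3 -m jog 'ROWS' [FORCE]. ROWS is JSON, a list that holds one entry, the list of rows, each a list of 5 numbers: the shift along the tool's x, y, z in m, then the turn about the tool's z in rad, then the opening, from 0 (shut) to 1 (fully open). In form: [[[x, y, z, twist, fingers], ...]]. A call has 1 to 8 rows; each row is the pose to reach, as a shift and turn from the pose commanded when the call began, along the tool's axes at that moment; what a row does not reach only later rows make up. A row lasts 1/10 s, in which the tool goes at most 50 mm and 8.59 degrees, less where a joint would pass 70% of its speed; a pose out of reach is approached as far as the arm can. A call with a gripper value outside its range is refused whole. The fingers move at their own pace and stop on an object; FORCE is the grip in N (left out, the last holds). Time passes only in rows, so rows that repeat a pose let the fingers close. It gives the time, the measured TCP pose, the force, the opening and the grip force at its end, in the units of the state.
- get_obs(): the state, without advancing time (a new reading comes with each control period).
- camera(name): name is "side" or "top"; returns the picture (480x640x3 uint8, red, green, blue); there is no depth.
- camera_info(name): a dict with "fx", "fy", "cx", "cy" (pixels), "k1" (the pictures are not rectified: a ray, as slopes to the right and down, at radius r is drawn at 1 + k1 r^2 times it, then the intrinsics apply), "origin" and "rotation" of the camera in the world. Camera axes: x right, y up, looking along -z (the intrinsics and any distortion apply to the point x, -y, -z); pixel columns grow to the right and rows downward; lengths in mm; the calibration is good to about 2 mm. A picture is of the moment at which its call begins. camera_info takes no time and is no camera call.
- hand_in(): hands the job in; it is judged then, once.
Trained networks look in the newest picture that a camera, given by its name, has taken for a name from the list of things; names that differ only in an ending like _2 or _b are one class to them, and where a whole thing is asked for, a point or a joint stands for the part that bears it (a point fixed in the world has none). Each returns a list of dicts, best first, with "score" (0 to 1); they miss things now and then, are a little off and sometimes report something else, mostly with a low value. They report only what shows in the picture. A call takes as long as a camera call. They do not tell look-alikes from the thing itself.
- spot_in(name, camera): "at" ([column, row] in pixels, amid what is visible of it).
The state is a dict: "time": time; "joints": joint angles; "joint_velocities": joint speeds; "joint_torque": joint torques, N m; "tool_pos": TCP position; "orientation": TCP orientation; "contact_force": force on the tool from outside, world axes, zero at the start; "moment": the same for the moment, N m; "gripper_width": finger opening in mm; "grip_force": force on a finger pad.
Only numpy, scipy, OpenCV 4.12 (cv2) and the standard library are available. Lean on these libraries where they do the work, as an engineer would, in place of code of your own. Each camera call takes 0.05 s, during which the arm holds its last target. There are 200 camera calls.

## Working session

There is one attempt and no reset: what is moved stays moved. The work goes in short steps, Python scripts to look and compute and a shell command to move; the robot and the scene stay as the last step left them, time stands still between calls to the robot, and variables do not carry over. Pictures are saved under pics/ and viewed, at most 10 in all, crops included, and the job is handed in when it is done.

```bash
ls; mkdir -p pics; cat > h.py <<'E'
from plant import *
import numpy as np, cv2
def px2w(cam,uv,z):
    c=camera_info(cam); k=c["k1"]
    d=np.array([(uv[0]-c["cx"])/c["fx"],(uv[1]-c["cy"])/c["fy"]])
    s=d.copy()
    for _ in range(20): s=d/(1+k*(s@s))
    r=np.array(c["rotation"]).reshape(3,3)@np.array([s[0],-s[1],-1.])
    o=np.array(c["origin"],float)
    return (o+r*(z-o[2])/r[2])
def w2px(cam,p):
    c=camera_info(cam); q=np.array(c["rotation"]).reshape(3,3).T@(np.array(p,float)-np.array(c["origin"]))
    s=np.array([q[0],-q[1]])/-q[2]; s=s*(1+c["k1"]*(s@s))
    return np.array([c["fx"]*s[0]+c["cx"],c["fy"]*s[1]+c["cy"]])
E
python3 - <<'E'
from h import *
for n in ("top","side"):
    im=camera(n); cv2.imwrite(f"pics/{n}0.png",im[:,:,::-1]); print(n,camera_info(n))
Z={"fixture":20,"screw_axis":100,"carrier":40,"lamp":100,"mat":1,"tub":100,"bottle":160,"tray":10,"wrench_grip":90}
for o,z in Z.items():
    for n in ("top","side"):
        for d in spot_in(o,n)[:4]: print(o,n,round(d["score"],2),np.round(d["at"]),np.round(px2w(n,d["at"],z)[:2]))
o=get_obs();print(o["time"],o["tool_pos"],o["orientation"])
E
```

```text
pics
top {'fx': 592.2486634482002, 'fy': 592.2486634482002, 'cx': 321.30879649688313, 'cy': 246.82691572069373, 'k1': -0.08103613182298906, 'origin': array([ 380.78588645,   29.99460278, 1322.02346942]), 'rotation': array([ 0.05008059, -0.04336931, -0.70351713,  0.7075837 ])}
side {'fx': 499.87137027689147, 'fy': 499.87137027689147, 'cx': 326.0165434303866, 'cy': 248.48790814933028, 'k1': -0.08098902969258708, 'origin': array([  54.5338409 , -734.9688553 ,  596.22598829]), 'rotation': array([ 0.49648174, -0.14827834, -0.24346561,  0.81990482])}Traceback (most recent call last):
  File "<stdin>", line 7, in <module>
  File "h.py", line 8, in px2w
    r=np.array(c["rotation"]).reshape(3,3)@np.array([s[0],-s[1],-1.])
      ~~~~~~~~~~~~~~~~~~~~~~~~~~~~~~~^^^^^
ValueError: cannot reshape array of size 4 into shape (3,3)
```

```bash
sed -i 's/np.array(c\["rotation"\]).reshape(3,3)/R.from_quat(c["rotation"]).as_matrix()/; 2a from scipy.spatial.transform import Rotation as R' h.py
python3 - <<'E'
from h import *
Z={"fixture":20,"screw_axis":100,"carrier":40,"lamp":100,"mat":1,"tub":100,"bottle":160,"tray":10,"wrench_grip":90}
for o,z in Z.items():
    for n in ("top","side"):
        for d in spot_in(o,n)[:4]: print(o,n,round(d["score"],2),np.round(d["at"]),np.round(px2w(n,d["at"],z)[:2]))
o=get_obs();print(o["time"],o["tool_pos"],o["orientation"])
E
```

```text
fixture top 0.85 [336. 235.] [580.  10.]
fixture side 0.65 [341. 291.] [578.   7.]
fixture side 0.18 [407. 257.] [799.  45.]
screw_axis top 0.58 [336. 239.] [560.  11.]
screw_axis side 0.93 [342. 292.] [ 504. -100.]
carrier top 0.88 [361. 256.] [531. -44.]
carrier top 0.87 [194. 274.] [489. 320.]
carrier top 0.75 [269. 362.] [303. 153.]
carrier top 0.55 [417. 137.] [ 801. -170.]
carrier side 0.84 [195. 304.] [287.  99.]
carrier side 0.82 [240. 254.] [453. 244.]
carrier side 0.56 [336. 307.] [518. -61.]
carrier side 0.55 [478. 304.] [ 762. -210.]
lamp top 0.92 [278. 261.] [514. 133.]
lamp side 0.78 [289. 258.] [488.  68.]
lamp side 0.51 [316. 263.] [521.  17.]
mat top 0.93 [265. 215.] [630. 172.]
mat top 0.52 [320. 244.] [564.  47.]
mat side 0.69 [320. 270.] [605. 134.]
tub top 0.77 [446. 234.] [ 571. -218.]
tub side 0.68 [420. 338.] [ 531. -283.]
bottle top 0.83 [349. 158.] [716. -14.]
tray top 0.95 [423. 297.] [ 445. -184.]
tray side 0.73 [340. 368.] [ 442. -187.]
tray side 0.7 [319. 270.] [595. 123.]
wrench_grip top 0.95 [320. 245.] [549.  44.]
wrench_grip side 0.82 [312. 263.] [524.  38.]
1.05 [246.47467666 628.43187764 210.56580312] [1.85774221e-01 9.82592457e-01 3.36808192e-05 1.38304856e-06]
```

View pics/top0.png

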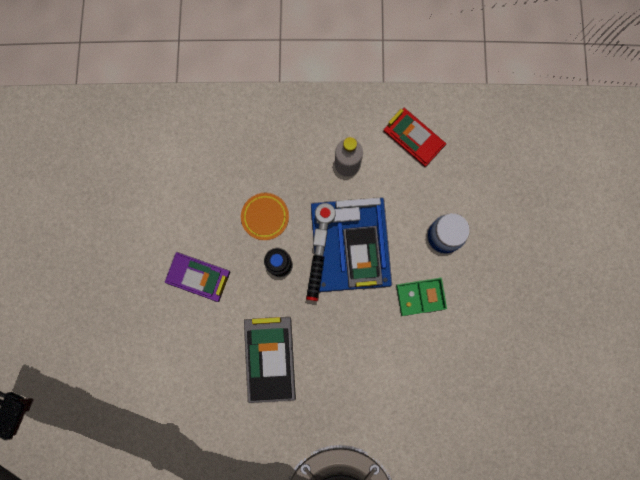

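View pics/side0.png

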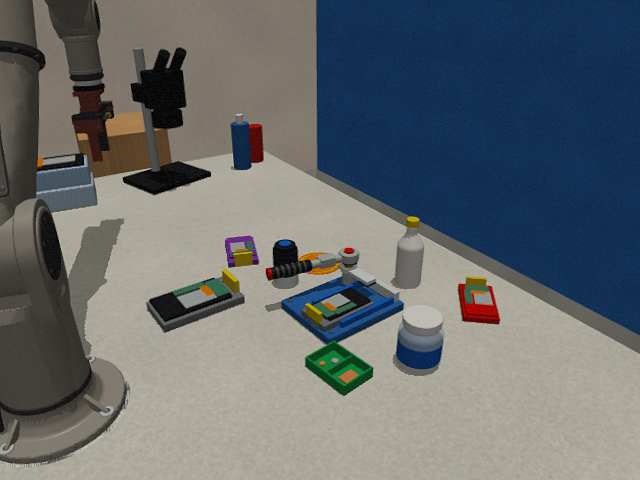

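The top view shows the lamp at (277,261), the mat at (265,216), the wrench head's red dot at (325,213), and the grip at about (316,278). The grey carrier is in the blue fixture at (362,256), with its tab at (367,284). The big grey, purple and red carriers are decoys.

```bash
python3 - <<'E'
from h import *
im=cv2.imread("pics/top0.png"); hsv=cv2.cvtColor(im,cv2.COLOR_BGR2HSV)
def seg(lo,hi,box):
    m=cv2.inRange(hsv,lo,hi); k=np.zeros_like(m); x0,y0,x1,y1=box; k[y0:y1,x0:x1]=255; m&=k
    return np.argwhere(m)[:,::-1].astype(np.float32)
S={"lamptop":((100,120,60),(125,255,255),(262,245,293,278),100),
"mat":((8,150,120),(22,255,255),(235,188,295,245),1),
"dot":((0,150,100),(7,255,255),(315,203,335,224),100),
"endred":((0,150,60),(7,255,255),(300,285,325,310),84),
"tab":((22,120,80),(35,255,255),(350,275,385,295),54),}
for n,(lo,hi,b,z) in S.items():
    p=seg(lo,hi,b); e=cv2.minEnclosingCircle(p)
    print(n,len(p),p.mean(0),e,np.round(px2w("top",p.mean(0),z),1))
p=seg((100,120,40),(125,255,255),(300,190,400,300))
w=np.array([px2w("top",q,20)[:2] for q in p],np.float32)
r=cv2.minAreaRect(w);print("fix",r,cv2.boxPoints(r).round())
o=R.from_quat(get_obs()["orientation"]).as_matrix();print(o.round(3))
E
python3 - <<'E'
import cv2
im=cv2.imread("pics/top0.png");cv2.imwrite("pics/c1.png",cv2.resize(im[180:310,230:400],None,fx=4.5,fy=4.5,interpolation=cv2.INTER_CUBIC))
E
```

```text
lamptop 141 [276.078   259.85815] ((276.2368469238281, 259.7631530761719), 6.736229419708252) [515.5 136.  100. ]
mat 1634 [264.20685 215.93636] ((264.2735290527344, 215.9518585205078), 23.8148193359375) [626.6 173.2   1. ]
dot 71 [324.67606 212.19719] ((324.6363525390625, 212.27272033691406), 4.69317102432251) [616.7  35.5 100. ]
endred 32 [311.53125 298.28125] ((311.5, 298.5), 5.522780418395996) [437.  62.  84.]
tab 88 [365.98865 283.17044] ((366.0, 283.0), 10.198139190673828) [471.4 -53.6  54. ]
fix ((560.359619140625, -21.69634246826172), (197.64683532714844, 162.61871337890625), 4.705995082855225) [[ 455.   51.]
 [ 469. -111.]
 [ 666.  -95.]
 [ 652.   67.]]
[[-0.931  0.365  0.   ]
 [ 0.365  0.931  0.   ]
 [ 0.     0.    -1.   ]]
```

View pics/c1.png

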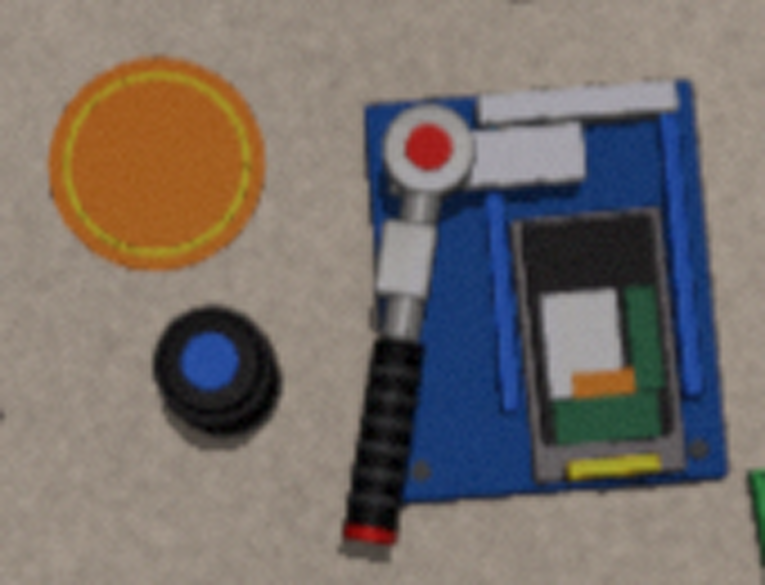

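```bash
python3 -m jog '[[[-0.04,-0.034,0,-0.1,1],[-0.08,-0.068,0,-0.2,1],[-0.12,-0.1,0,-0.3,1],[-0.16,-0.134,0,-0.4,1],[-0.2,-0.168,0,-0.456,1],[-0.24,-0.2,0,-0.456,1],[-0.27,-0.226,0,-0.456,1],[-0.29,-0.243,0,-0.456,1]]]' 20
cat >> h.py <<'E'
def to(x,y,z,yaw=None):
    """rows' shift (m) from the measured pose to world xyz mm; yaw = world angle of tool y axis"""
    o=get_obs(); M=R.from_quat(o["orientation"]).as_matrix()
    print("t",round(o["time"],2),"pos",np.round(o["tool_pos"],1),"yaw",round(float(np.arctan2(M[1,1],M[0,1])),3),"F",np.round(o["contact_force"],1))
    print("shift m",np.round(M.T@(np.array([x,y,z])-o["tool_pos"])/1000,4), "turn", None if yaw is None else round(float(np.arctan2(M[1,1],M[0,1]))-yaw,3))
E
python3 -c "
from h import *
to(515.5,136,180,1.653)"
```

```text
time: 1.85
tool_pos: [429.7, 292.0, 210.9]
orientation: [-0.039, 0.999, -0.0, 0.0]
contact_force: [0.2, 0.1, -0.5]
gripper_width: 87.7
grip_force: 0.0
t 1.85 pos [429.7 292.  210.9] yaw 1.648 F [ 0.2  0.1 -0.5]
shift m [-0.0734 -0.1621  0.0311] turn -0.005
```

```bash
python3 -m jog '[[[-0.015,-0.033,0.006,0,1],[-0.03,-0.066,0.012,0,1],[-0.045,-0.099,0.018,0,1],[-0.06,-0.132,0.025,0,1],[-0.07,-0.152,0.03,0,1],[-0.0734,-0.162,0.031,0,1],[-0.0734,-0.162,0.031,0,1]]]'
python3 - <<'E'
from h import *
im=camera("side"); cv2.imwrite("pics/s1.png",im[:,:,::-1]); 
im=cv2.resize(im[160:340,200:440,::-1],None,fx=3,fy=3,interpolation=cv2.INTER_CUBIC); cv2.imwrite("pics/s1c.png",im)
to(515.5,136,65,1.653)
# lamp check in the side view
hsv=cv2.cvtColor(cv2.imread("pics/side0.png"),cv2.COLOR_BGR2HSV)[230:260,270:300]
m=np.argwhere(cv2.inRange(hsv,(100,120,60),(125,255,255)))[:,::-1].mean(0)+[270,230];print(m,px2w("side",m,100),w2px("side",[515.5,136,100]))
E
```

```text
time: 2.55
tool_pos: [514.5, 139.8, 179.6]
orientation: [-0.04, 0.999, -0.0, -0.0]
contact_force: [-0.7, 0.7, -0.7]
gripper_width: 87.9
grip_force: 0.0
t 2.6 pos [514.  141.3 179.7] yaw 1.653 F [-0.1 -0.2 -0.2]
shift m [-0.0011 -0.0054  0.1147] turn -0.0
[284.328125 242.625   ] [512.64056982 133.18027278 100.        ] [284.84752475 241.81836123]
```

View pics/s1c.png

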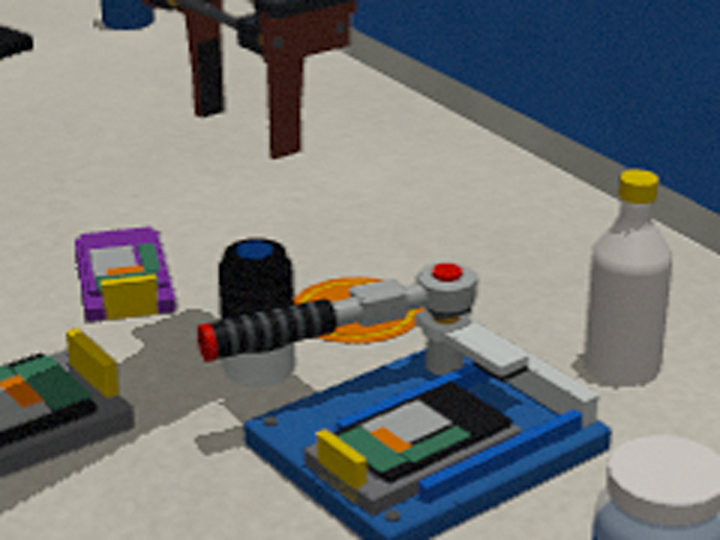

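The open fingers are above the lamp, whose blue top is at (257,250) in the crop, and the way down is clear. I'll descend and grip.

```bash
python3 -m jog '[[[0,-0.006,0.01,0,1],[0,-0.006,0.04,0,1],[0,-0.006,0.07,0,1],[0,-0.006,0.1,0,1],[0,-0.006,0.115,0,1],[0,-0.006,0.115,0,1]]]'
python3 -c "
from h import *
to(514.5,135,65,1.653)"
```

```text
time: 3.2
tool_pos: [512.2, 135.4, 62.1]
orientation: [-0.042, 0.999, -0.001, -0.002]
contact_force: [-0.2, 0.5, 0.1]
gripper_width: 87.6
grip_force: 0.0
t 3.2 pos [512.2 135.4  62.1] yaw 1.655 F [-0.2  0.5  0.1]
shift m [-0.0023 -0.0006 -0.0029] turn 0.002
```

```bash
python3 -m jog '[[[-0.002,0,-0.003,0,1],[-0.002,0,-0.003,0,0.5],[-0.002,0,-0.003,0,0.3],[-0.002,0,-0.003,0,0.3],[-0.002,0,-0.003,0,0.3],[-0.002,0,-0.003,0,0.3],[-0.002,0,-0.003,0,0.3],[-0.002,0,-0.003,0,0.3]]]' 25
python3 -c "
from h import *
to(626.6,173.2,95,1.653)"
```

```text
time: 4.0
tool_pos: [516.8, 135.0, 67.9]
orientation: [-0.041, 0.999, 0.0, 0.0]
contact_force: [-1.8, -0.1, 4.0]
gripper_width: 55.7
grip_force: 25.0
t 4.0 pos [516.8 135.   67.9] yaw 1.653 F [-1.8 -0.1  4. ]
shift m [-0.1125  0.029  -0.0271] turn -0.0
```

```bash
python3 -m jog '[[[0,0,-0.012,0,0.3],[-0.01,0.003,-0.025,0,0.3],[-0.035,0.01,-0.03,0,0.3],[-0.065,0.017,-0.03,0,0.3],[-0.09,0.024,-0.03,0,0.3],[-0.107,0.028,-0.03,0,0.3],[-0.112,0.029,-0.03,0,0.3],[-0.112,0.029,-0.03,0,0.3]]]'
python3 -c "
from h import *
to(626.6,173.2,69,1.653)"
```

```text
time: 4.8
tool_pos: [625.5, 173.0, 97.2]
orientation: [-0.041, 0.999, -0.0, -0.001]
contact_force: [-1.0, -0.8, -3.0]
gripper_width: 55.1
grip_force: 25.0
t 4.8 pos [625.5 173.   97.2] yaw 1.653 F [-1.  -0.8 -3. ]
shift m [-0.0011  0.0001  0.0282] turn -0.0
```

```bash
python3 -m jog '[[[-0.001,0,0.01,0,0.3],[-0.001,0,0.02,0,0.3],[-0.001,0,0.025,0,0.3],[-0.001,0,0.028,0,0.3],[-0.001,0,0.029,0,0.3],[-0.001,0,0.029,0,0.3]]]'
python3 -c "
from h import *
to(626.6,173.2,68,1.653)"
```

```text
time: 5.4
tool_pos: [626.9, 173.2, 68.6]
orientation: [-0.041, 0.999, 0.0, 0.0]
contact_force: [0.6, -0.4, -3.7]
gripper_width: 55.1
grip_force: 25.0
t 5.4 pos [626.9 173.2  68.6] yaw 1.653 F [ 0.6 -0.4 -3.7]
shift m [0.0003 0.0001 0.0006] turn -0.0
```

```bash
python3 -m jog '[[[0,0,0.0015,0,0.3],[0,0,0.0015,0,0.3],[0,0,0.0015,0,0.7],[0,0,0.0015,0,1],[0,0,0.0015,0,1],[0,0,0.0015,0,1],[0,0,0.0015,0,1],[0,0,0.0015,0,1]]]'
python3 -m jog '[[[0,0,-0.02,0,1],[0,0,-0.05,0,1],[0,0,-0.09,0,1],[0,0,-0.13,0,1],[0,0,-0.13,0,0.5],[0,0,-0.13,0,0]]]'
python3 - <<'E'
from h import *
to(440,-54,195,1.653)
E
```

```text
time: 6.2
tool_pos: [626.9, 173.3, 67.0]
orientation: [-0.041, 0.999, 0.0, -0.0]
contact_force: [0.3, 0.0, -0.7]
gripper_width: 88.0
grip_force: 0.0
time: 6.8
tool_pos: [627.4, 173.4, 198.1]
orientation: [-0.041, 0.999, 0.0, 0.001]
contact_force: [-0.0, 0.8, -0.9]
gripper_width: 75.3
grip_force: 0.0
t 6.8 pos [627.4 173.4 198.1] yaw 1.653 F [-0.   0.8 -0.9]
shift m [ 0.2054 -0.2112  0.0025] turn -0.0
```

```bash
python3 -m jog '[[[0.035,-0.036,0,0,0],[0.07,-0.072,0,0,0],[0.105,-0.108,0,0,0],[0.14,-0.144,0,0,0],[0.175,-0.18,0,0,0],[0.2,-0.205,0,0,0],[0.2054,-0.2112,0,0,0],[0.2054,-0.2112,0,0,0]]]'
python3 - <<'E'
from h import *
im=camera("top")
print(spot_in("carrier","top")[:2])
hsv=cv2.cvtColor(im[:,:,::-1].copy(),cv2.COLOR_BGR2HSV)[235:285,255:] if 0 else None
for o,z in (("lamp",100),("mat",1)): 
    for d in spot_in(o,"top")[:2]: print(o,d["score"],px2w("top",d["at"],z)[:2])
cv2.imwrite("pics/t2.png",im[:,:,::-1]); cv2.imwrite("pics/t2c.png",cv2.resize(im[180:320,230:400,::-1],None,fx=4.2,fy=4.2))
to(440,-54,48,1.653)
E
```

```text
time: 7.6
tool_pos: [438.3, -54.9, 196.3]
orientation: [-0.04, 0.999, 0.0, -0.001]
contact_force: [0.3, 0.5, 0.2]
gripper_width: 11.4
grip_force: 0.0
[{'at': [193.5, 275.2], 'score': 0.91}, {'at': [355.4, 237.6], 'score': 0.76}]
lamp 0.91 [618.24217212 170.49603556]
mat 0.9 [606.49697028 148.76876704]
t 7.8 pos [440.4 -52.7 196.8] yaw 1.655 F [ 0.4 -0.3  0.5]
shift m [ 0.0005 -0.0012  0.1488] turn 0.002
```

View pics/t2c.png

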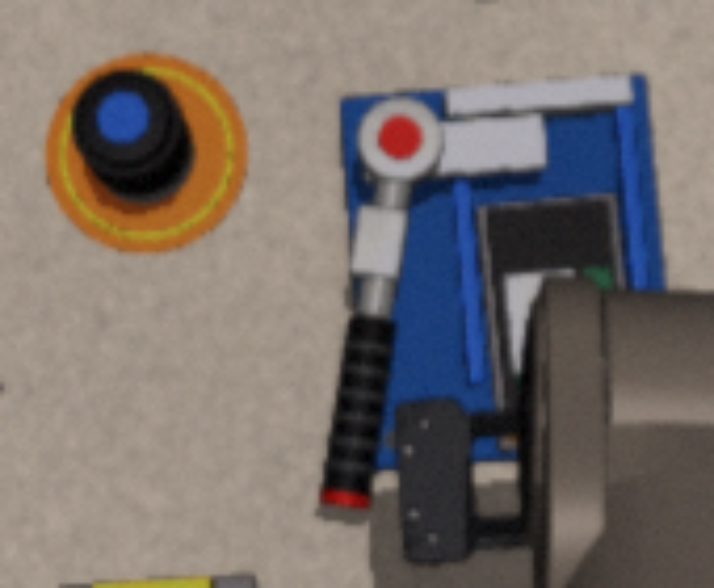

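The lamp stands upright on the mat (crop about (125,118) for its top, base inside the orange disc). Next I'll lower behind the tab.

```bash
python3 -m jog '[[[0,-0.001,0.03,0,0],[0,-0.001,0.065,0,0],[0,-0.001,0.1,0,0],[0,-0.001,0.13,0,0],[0,-0.001,0.145,0,0],[0,-0.001,0.149,0,0],[0,-0.001,0.149,0,0]]]'
python3 -c "
from h import *
to(502.4,-49,48,1.653)"
```

```text
time: 8.5
tool_pos: [439.9, -54.5, 47.6]
orientation: [-0.042, 0.999, 0.0, -0.001]
contact_force: [-0.2, 0.2, -0.4]
gripper_width: 0.4
grip_force: 0.0
t 8.5 pos [439.9 -54.5  47.6] yaw 1.654 F [-0.2  0.2 -0.4]
shift m [-0.0628  0.0002 -0.0005] turn 0.001
```

```bash
python3 -m jog '[[[-0.008,0,0,0,0],[-0.016,0,0,0,0],[-0.023,0,0,0,0],[-0.03,0,0,0,0],[-0.036,0,0,0,0],[-0.042,0,0,0,0],[-0.048,0,0,0,0],[-0.052,0,0,0,0]]]'
python3 -c "
from h import *
to(502.4,-49,48,1.653)"
```

```text
time: 9.3
tool_pos: [492.0, -50.8, 48.0]
orientation: [-0.041, 0.999, 0.0, 0.0]
contact_force: [0.3, -0.2, 0.7]
gripper_width: 0.8
grip_force: 0.0
t 9.3 pos [492.  -50.8  48. ] yaw 1.653 F [ 0.3 -0.2  0.7]
shift m [-0.0105  0.0009  0.    ] turn 0.0
```

```bash
python3 -m jog '[[[-0.002,0,0,0,0],[-0.004,0,0,0,0],[-0.006,0,0,0,0],[-0.008,0,0,0,0]]]'
python3 -m jog '[[[-0.0015,0,0,0,0],[-0.003,0,0,0,0],[-0.0045,0,0,0,0]]]'
```

```text
time: 9.7
tool_pos: [499.4, -50.2, 48.0]
orientation: [-0.041, 0.999, 0.0, -0.0]
contact_force: [0.7, 0.5, -1.1]
gripper_width: 0.4
grip_force: 0.0
time: 10.0
tool_pos: [503.9, -49.8, 48.0]
orientation: [-0.041, 0.999, 0.0, -0.0]
contact_force: [-0.1, -0.2, -0.6]
gripper_width: 0.6
grip_force: 0.0
```

```bash
python3 - <<'E'
from h import *
im=camera("side"); cv2.imwrite("pics/s2c.png",cv2.resize(im[230:350,260:420,::-1],None,fx=4.5,fy=4.5,interpolation=cv2.INTER_CUBIC))
E
```

```text
(no output)
```

View pics/s2c.png

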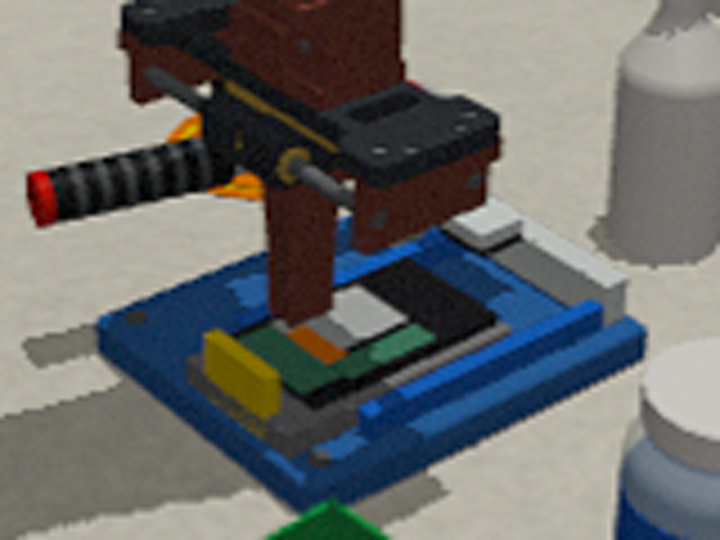

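```bash
python3 - <<'E'
from h import *
o=get_obs();p=o["tool_pos"];print(p)
for q in (p+[0,0,-19],p,p+[0,0,61],[471.4,-53.6,54],[616.5,35.5,100],[440,-54,29]): print(np.round(q),(w2px("side",q)-[260,230])*4.5)
for uv in ((243,360),(302,322)): print([px2w("side",np.array(uv)/4.5+[260,230],z).round() for z in (20,29,40,54)])
E
```

```text
[504.22461941 -49.77639223  48.08008988]
[504. -50.  29.] [300.19773551 363.01962686]
[504. -50.  48.] [300.28752384 327.00869059]
[504. -50. 109.] [300.58633692 206.70023607]
[471. -54.  54.] [240.85101878 342.99983473]
[616.  36. 100.] [399.48544847  80.91228416]
[440 -54  29] [179.26930057 414.91958008]
[array([491., -23.,  20.]), array([484., -34.,  29.]), array([476., -48.,  40.]), array([465., -65.,  54.])]
[array([530., -12.,  20.]), array([523., -23.,  29.]), array([514., -37.,  40.]), array([502., -54.,  54.])]
```

```bash
python3 - <<'E'
from h import *
for y in (44,52): 
  for s in (1,-1):
    print((w2px("side",np.array([514,141,161])+s*y*np.array([-.082,.997,0]))-[200,160])*3)
im=cv2.imread("pics/s2c.png")
im=camera("side"); cv2.imwrite("pics/s3c.png",cv2.resize(im[280:330,295:350,::-1],None,fx=10,fy=10,interpolation=cv2.INTER_CUBIC))
E
```

```text
[213.40433102 148.32950888]
[281.07337701 187.64393434]
[207.63407006 144.97754141]
[287.63214261 191.45496016]
```

View pics/s3c.png

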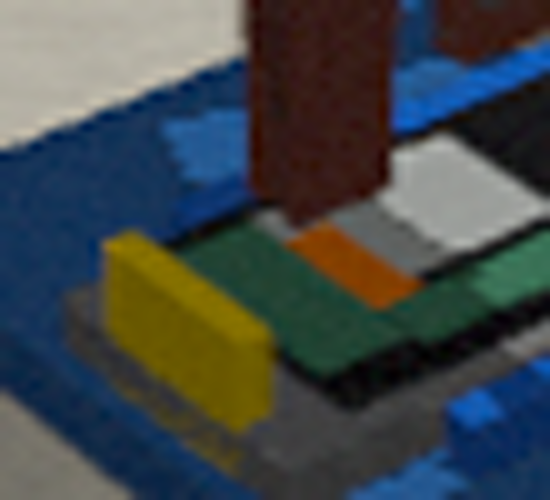

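```bash
python3 - <<'E'
from h import *
for uv in ((140,100),(375,255),(125,40),(490,195),(302,322)):
    q=np.array(uv)/4.5+[260,230]
    print(uv,[px2w("side",q,z).round() for z in (50,70,90,100,110,120,130,140,160)])
to(440,-60,70,1.653)
E
```

```text
(140, 100) [array([548., 169.,  50.]), array([530., 136.,  70.]), array([512., 103.,  90.]), array([503.,  86., 100.]), array([494.,  69., 110.]), array([485.,  53., 120.]), array([476.,  36., 130.]), array([467.,  20., 140.]), array([449., -13., 160.])]
(375, 255) [array([564., -21.,  50.]), array([545., -48.,  70.]), array([526., -74.,  90.]), array([517., -87., 100.]), array([ 508., -100.,  110.]), array([ 498., -113.,  120.]), array([ 489., -126.,  130.]), array([ 480., -139.,  140.]), array([ 461., -165.,  160.])]
(125, 40) [array([576., 234.,  50.]), array([557., 198.,  70.]), array([538., 163.,  90.]), array([528., 145., 100.]), array([518., 127., 110.]), array([509., 110., 120.]), array([499.,  92., 130.]), array([490.,  74., 140.]), array([471.,  39., 160.])]
(490, 195) [array([641.,  -7.,  50.]), array([619., -34.,  70.]), array([598., -60.,  90.]), array([587., -74., 100.]), array([576., -87., 110.]), array([ 566., -100.,  120.]), array([ 555., -114.,  130.]), array([ 544., -127.,  140.]), array([ 523., -154.,  160.])]
(302, 322) [array([505., -49.,  50.]), array([489., -74.,  70.]), array([ 472., -100.,   90.]), array([ 464., -112.,  100.]), array([ 456., -125.,  110.]), array([ 448., -137.,  120.]), array([ 439., -150.,  130.]), array([ 431., -162.,  140.]), array([ 415., -187.,  160.])]
t 10.1 pos [504.1 -49.8  48.1] yaw 1.653 F [-0.3 -0.1 -0. ]
shift m [ 0.0647 -0.0049 -0.0219] turn 0.0
```

The closed fingertips actually sit about 5 mm above the reported TCP z, roughly 23 mm higher than the stated geometry. They passed just over the tab, and the carrier has not moved. I'll go back, lower and push again.

```bash
python3 -m jog '[[[0,0,-0.015,0,0],[0.01,-0.001,-0.02,0,0],[0.04,-0.003,-0.02,0,0],[0.064,-0.005,-0.02,0,0],[0.068,-0.005,-0.01,0,0],[0.068,-0.005,0.01,0,0],[0.068,-0.005,0.017,0,0],[0.068,-0.005,0.017,0,0]]]'
python3 -m jog '[[[-0.008,0,0,0,0],[-0.016,0,0,0,0],[-0.024,0,0,0,0],[-0.03,0,0,0,0],[-0.035,0,0,0,0]]]'
python3 -m jog '[[[-0.005,0,0,0,0],[-0.01,0,0,0,0],[-0.015,0,0,0,0]]]'
```

```text
time: 10.9
tool_pos: [436.0, -60.3, 30.0]
orientation: [-0.041, 0.999, -0.0, -0.001]
contact_force: [0.3, 0.3, -0.1]
gripper_width: 0.2
grip_force: 0.0
time: 11.4
tool_pos: [471.5, -57.5, 31.1]
orientation: [-0.041, 0.999, 0.0, -0.0]
contact_force: [-3.6, -0.7, 3.0]
gripper_width: 0.4
grip_force: 1.8
time: 11.7
tool_pos: [486.9, -56.2, 31.0]
orientation: [-0.041, 0.999, -0.0, 0.0]
contact_force: [-0.6, -0.1, -1.5]
gripper_width: 0.6
grip_force: 0.5
```

```bash
python3 - <<'E'
from h import *
im=camera("side"); cv2.imwrite("pics/s4c.png",cv2.resize(im[230:350,260:420,::-1],None,fx=4.5,fy=4.5,interpolation=cv2.INTER_CUBIC))
to(502.4,-55,31,1.653)
E
```

```text
t 11.75 pos [488.3 -56.1  31.2] yaw 1.653 F [ 1.3  1.4 -0.6]
shift m [-0.0141 -0.0001  0.0002] turn 0.0
```

View pics/s4c.png

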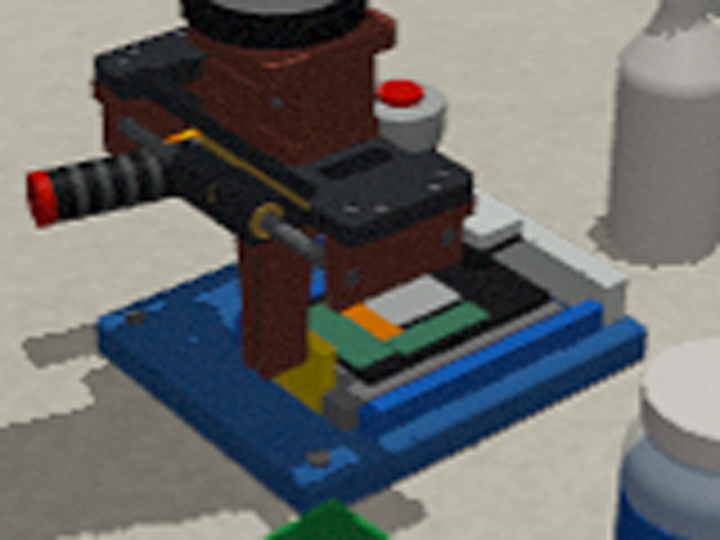

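The fingers are behind the tab, and the carrier has moved forward. I'll keep going until there is contact force.

```bash
python3 -m jog '[[[-0.004,0,0,0,0],[-0.008,0,0,0,0],[-0.01,0,0,0,0],[-0.012,0,0,0,0]]]'
python3 -m jog '[[[-0.0015,0,0,0,0],[-0.003,0,0,0,0],[-0.0045,0,0,0,0]]]'
```

```text
time: 12.15
tool_pos: [498.6, -55.3, 31.0]
orientation: [-0.041, 0.999, -0.0, 0.0]
contact_force: [-3.9, -0.5, 3.4]
gripper_width: 0.3
grip_force: 1.9
time: 12.45
tool_pos: [502.0, -55.0, 30.9]
orientation: [-0.041, 0.999, 0.0, -0.001]
contact_force: [-7.7, -0.8, 5.9]
gripper_width: 0.3
grip_force: 3.6
```

```bash
python3 -m jog '[[[-0.0015,0,0,0,0],[-0.003,0,0,0,0],[-0.003,0,0,0,0]]]'
```

```text
time: 12.75
tool_pos: [501.9, -55.0, 30.5]
orientation: [-0.041, 0.999, 0.0, -0.004]
contact_force: [-11.3, -0.1, 10.4]
gripper_width: 0.8
grip_force: 5.9
```

```bash
python3 -m jog '[[[0.01,0,0,0,0],[0.025,0,-0.01,0,0],[0.03,0,-0.05,0,0],[0.03,0,-0.09,0,0],[0.03,0,-0.1,0,0],[0.03,0,-0.1,0,0]]]'
cat >> h.py <<'E'
S=np.array([616.5,35.5])
def wr(phi,d,z=58,yaw=1.1):
    p=S+150*np.array([-np.cos(phi),np.sin(phi)])-d*np.array([np.sin(phi),np.cos(phi)])
    print("target",p.round(1)); to(p[0],p[1],z,yaw)
E
python3 - <<'E'
from h import *
im=camera("top"); cv2.imwrite("pics/t5.png",im[:,:,::-1])
hsv=cv2.cvtColor(cv2.imread("pics/t5.png"),cv2.COLOR_BGR2HSV)
def cen(lo,hi,b,z):
    x0,y0,x1,y1=b; p=np.argwhere(cv2.inRange(hsv,lo,hi)[y0:y1,x0:x1])[:,::-1]+[x0,y0]; print(len(p),px2w("top",p.mean(0),z)[:2].round(1))
cen((22,120,80),(35,255,255),(340,250,385,290),54)
cen((100,120,60),(125,255,255),(240,190,285,235),100)
cen((0,150,60),(7,255,255),(295,285,325,310),84)
cv2.imwrite("pics/t5c.png",cv2.resize(im[180:320,230:400,::-1],None,fx=4.2,fy=4.2))
wr(0.147,42,z=120)
E
```

```text
time: 13.35
tool_pos: [478.0, -56.9, 132.8]
orientation: [-0.041, 0.999, 0.0, 0.003]
contact_force: [-0.5, 0.1, 0.1]
gripper_width: 0.6
grip_force: 0.0
0 [nan nan]
138 [626.1 174.2]
36 [437.1  61.8]
target [462.   15.9]
t 13.4 pos [476.8 -56.9 131.3] yaw 1.653 F [-0.1  0.2 -0.6]
shift m [0.0088 0.0738 0.0113] turn 0.553<stdin>:5: RuntimeWarning: Mean of empty slice.
  ret = um.true_divide(
```

View pics/t5c.png

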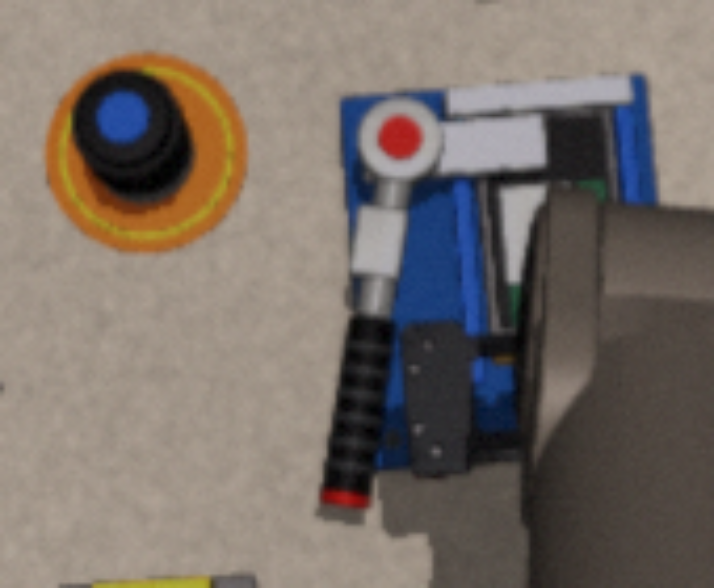

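The carrier is home under the strap and touching the stop. The lamp is centred on the mat and the handle has not moved. Next I'll position beside the grip.

```bash
python3 -m jog '[[[0.002,0.02,0,0.14,0],[0.004,0.04,0,0.28,0],[0.006,0.06,0,0.42,0],[0.008,0.07,0,0.55,0],[0.009,0.074,0.02,0.553,0],[0.009,0.074,0.05,0.553,0],[0.009,0.074,0.07,0.553,0],[0.009,0.074,0.073,0.553,0]]]'
python3 -c "
from h import *
print(get_obs()['joints'])
wr(0.147,26);wr(0.3,26);wr(0.45,26);wr(.6,26)"
```

```text
time: 14.2
tool_pos: [458.0, 15.5, 54.6]
orientation: [0.233, 0.972, -0.002, -0.003]
contact_force: [-0.0, -0.1, 0.3]
gripper_width: 0.6
grip_force: 0.0
[-0.41102584  0.37237986  0.28723113  2.20102753 -0.18286295  0.5965793
  1.11029473]
target [464.3  31.8]
t 14.2 pos [458.   15.5  54.6] yaw 1.1 F [-0.  -0.1  0.3]
shift m [ 0.0018  0.0173 -0.0034] turn 0.0
target [465.5  55. ]
t 14.2 pos [458.   15.5  54.6] yaw 1.1 F [-0.  -0.1  0.3]
shift m [ 0.0112  0.0386 -0.0035] turn 0.0
target [470.1  77.3]
t 14.2 pos [458.   15.5  54.6] yaw 1.1 F [-0.  -0.1  0.3]
shift m [ 0.0173  0.0606 -0.0036] turn 0.0
target [478.   98.7]
t 14.2 pos [458.   15.5  54.6] yaw 1.1 F [-0.  -0.1  0.3]
shift m [ 0.0199  0.0832 -0.0036] turn 0.0
```

```bash
python3 -m jog '[[[0.001,0.008,-0.003,0,0],[0.002,0.016,-0.0035,0,0],[0.004,0.021,-0.0035,0,0],[0.006,0.026,-0.0035,0,0],[0.008,0.031,-0.0035,0,0]]]'
cat >> h.py <<'E'
from scipy.optimize import brentq
def ang(d):
    p=np.array(get_obs()["tool_pos"][:2])-S   # handle line at distance d from the TCP, on its tightening side
    r=np.hypot(*p); a=np.arctan2(p[1],-p[0]); ph=a+np.arcsin(d/r)
    f=np.array(get_obs()["contact_force"]); print("phi",round(ph,3),"fixture",round(ph+.082,3),"r",round(np.sqrt(r*r-d*d),1),"push N",round(-f[:2]@[np.sin(ph),np.cos(ph)],1),"F",f.round(1))
E
python3 -c "
from h import *
ang(26);wr(.35,26);wr(.45,26)"
```

```text
time: 14.7
tool_pos: [468.2, 45.0, 62.2]
orientation: [0.234, 0.972, -0.001, 0.001]
contact_force: [0.5, -9.3, -3.2]
gripper_width: 0.5
grip_force: 4.8
phi 0.24 fixture 0.322 r 146.3 push N 8.9 F [ 0.5 -9.3 -3.2]
target [466.7  62.5]
t 14.7 pos [468.2  45.   62.2] yaw 1.098 F [ 0.5 -9.3 -3.2]
shift m [0.0093 0.0149 0.0042] turn -0.002
target [470.1  77.3]
t 14.7 pos [468.2  45.   62.2] yaw 1.098 F [ 0.5 -9.3 -3.2]
shift m [0.013  0.0297 0.0041] turn -0.002
```

```bash
python3 -m jog '[[[0.003,0.006,0.002,0,0],[0.006,0.012,0.002,0,0],[0.009,0.018,0.003,0,0],[0.011,0.024,0.003,0,0],[0.013,0.03,0.004,0,0]]]'
python3 -c "
from h import *
ang(26);wr(.5,26);wr(.6,26)"
```

```text
time: 15.2
tool_pos: [472.5, 77.2, 59.4]
orientation: [0.235, 0.972, -0.0, 0.003]
contact_force: [-0.2, -11.5, 7.8]
gripper_width: 0.5
grip_force: 5.3
phi 0.456 fixture 0.538 r 147.7 push N 10.4 F [ -0.2 -11.5   7.8]
target [472.4  84.6]
t 15.2 pos [472.5  77.2  59.4] yaw 1.097 F [ -0.2 -11.5   7.8]
shift m [0.0034 0.0065 0.0014] turn -0.003
target [478.   98.7]
t 15.2 pos [472.5  77.2  59.4] yaw 1.097 F [ -0.2 -11.5   7.8]
shift m [0.0049 0.0217 0.0014] turn -0.003
```

```bash
python3 -m jog '[[[0.002,0.006,0,0,0],[0.003,0.011,0,0,0],[0.004,0.017,0,0,0],[0.005,0.022,0,0,0]]]'
python3 -c "
from h import *
ang(26);wr(.65,26);wr(.7,26);wr(.75,26);wr(.8,26)"
```

```text
time: 15.6
tool_pos: [476.9, 97.6, 58.7]
orientation: [0.235, 0.972, -0.002, 0.002]
contact_force: [2.1, -15.5, 1.5]
gripper_width: 0.4
grip_force: 6.0
phi 0.59 fixture 0.672 r 150.5 push N 11.7 F [  2.1 -15.5   1.5]
target [481.4 105.6]
t 15.6 pos [476.9  97.6  58.7] yaw 1.096 F [  2.1 -15.5   1.5]
shift m [-0.0003  0.0091  0.0007] turn -0.004
target [485.  112.2]
t 15.6 pos [476.9  97.6  58.7] yaw 1.096 F [  2.1 -15.5   1.5]
shift m [-0.0005  0.0167  0.0006] turn -0.004
target [489.  118.7]
t 15.6 pos [476.9  97.6  58.7] yaw 1.096 F [  2.1 -15.5   1.5]
shift m [-0.0011  0.0243  0.0006] turn -0.004
target [493.3 125. ]
t 15.6 pos [476.9  97.6  58.7] yaw 1.096 F [  2.1 -15.5   1.5]
shift m [-0.0021  0.0319  0.0006] turn -0.004
```

```bash
python3 -m jog '[[[0,0.004,0,0,0],[0,0.009,0,0,0]]]' >/dev/null
python3 -c "
from h import *
ang(26)"
python3 -m jog '[[[0,0.004,0,0,0]]]'>/dev/null
python3 -c "
from h import *
ang(26)"
```

```text
phi 0.643 fixture 0.725 r 150.6 push N 11.9 F [  0.8 -15.6   2.1]
phi 0.669 fixture 0.751 r 150.7 push N 13.5 F [  0.7 -17.8   2.3]
```

```bash
python3 -m jog '[[[0,0.003,0,0,0]]]'>/dev/null
python3 -c "
from h import *
ang(26)"
python3 -m jog '[[[0,0.003,0,0,0]]]'>/dev/null
python3 -c "
from h import *
ang(26)"
```

```text
phi 0.687 fixture 0.769 r 151.0 push N 11.7 F [  1.4 -16.3   2.4]
phi 0.704 fixture 0.786 r 151.3 push N 13.0 F [  0.8 -17.7   2.5]
```

```bash
python3 -m jog '[[[0,0.003,0,0,0]]]'>/dev/null
python3 -c "
from h import *
ang(26)"
python3 -m jog '[[[0,0.003,0,0,0]]]'>/dev/null
python3 -c "
from h import *
ang(26)"
```

```text
phi 0.721 fixture 0.803 r 151.6 push N 13.5 F [ -0.8 -17.3   1.8]
phi 0.739 fixture 0.821 r 152.0 push N 13.2 F [ -2.  -16.    2.1]
```

```bash
python3 -m jog '[[[0,0.003,0,0,0]]]'>/dev/null
python3 -c "
from h import *
ang(26)"
python3 -m jog '[[[0,0.003,0,0,0]]]'>/dev/null
python3 -c "
from h import *
ang(26)"
```

```text
phi 0.756 fixture 0.838 r 152.5 push N 13.0 F [ -1.2 -16.7   1.4]
phi 0.773 fixture 0.855 r 153.0 push N 12.7 F [  0.1 -17.9   0.9]
```

```bash
python3 -m jog '[[[0,0.003,0,0,0]]]'>/dev/null
python3 -c "
from h import *
ang(26)"
```

```text
phi 0.79 fixture 0.872 r 153.6 push N 12.4 F [ -2.8 -14.8   2.3]
```

```bash
python3 -m jog '[[[0,0.003,0,0,0]]]'>/dev/null
python3 -c "
from h import *
ang(26)"
```

```text
phi 0.807 fixture 0.889 r 154.3 push N 13.4 F [ -1.8 -17.5   0. ]
```

```bash
python3 -m jog '[[[0,0.003,0,0,0]]]'>/dev/null
python3 -c "
from h import *
ang(26)"
```

```text
phi 0.824 fixture 0.906 r 155.0 push N 12.0 F [ -2.2 -15.3   0.6]
```

```bash
python3 -m jog '[[[0,0.003,0,0,0]]]'>/dev/null
python3 -c "
from h import *
ang(26)"
```

```text
phi 0.841 fixture 0.923 r 155.7 push N 12.9 F [ -4.  -14.9   1.9]
```

```bash
python3 - <<'E'
from h import *
for n,lo in (("top",235),("side",0)):
    im=camera(n); cv2.imwrite(f"pics/{n}7.png",im[:,:,::-1])
    m=cv2.inRange(cv2.cvtColor(im,cv2.COLOR_RGB2HSV),(0,170,90),(7,255,255))
    N,_,st,ce=cv2.connectedComponentsWithStats(m)
    for s,c in zip(st[1:],ce[1:]):
        if s[4]>8:
            q=px2w(n,c,84)[:2]; v=q-S; print(n,s[4],c.round(),q.round(),"phi",np.arctan2(v[1],-v[0]).round(3),"r",np.hypot(*v).round())
print(get_obs()["tool_pos"])
E
```

```text
top 903 [418. 141.] [ 778. -166.] phi -2.245 r 258.0
top 63 [325. 212.] [620.  35.] phi -3.087 r 3.0
side 19 [250. 138.] [ 849. 1017.] phi 1.804 r 1009.0
side 15 [268. 245.] [490. 170.] phi 0.817 r 185.0
side 44 [349. 250.] [628.  51.] phi 2.22 r 20.0
side 767 [479. 309.] [ 694. -262.] phi -1.825 r 308.0
[493.18871413 134.81919894  57.43979091]
```

```bash
python3 - <<'E'
from h import *
im=cv2.imread("pics/side0.png")
m=cv2.inRange(cv2.cvtColor(im,cv2.COLOR_BGR2HSV),(0,170,90),(7,255,255))
N,_,st,ce=cv2.connectedComponentsWithStats(m)
for s,c in zip(st[1:],ce[1:]):
    q=px2w("side",c,84)[:2]; v=q-S
    if s[4]>8 and np.hypot(*v)<250: print(s[4],c,q.round(),np.arctan2(v[1],-v[0]).round(3),np.hypot(*v).round())
E
```

```text
41 [348.80487805 250.17073171] [629.  52.] 2.21 20.0
33 [269.3030303  272.21212121] [437.  61.] 0.143 181.0
```

```bash
python3 -m jog '[[[0,0.002,0,0,0]]]'>/dev/null
python3 -c "
from h import *
ang(26);camera('side');ang(26)"
```

```text
phi 0.852 fixture 0.934 r 156.2 push N 11.4 F [ -2.7 -14.1   2.4]
phi 0.855 fixture 0.937 r 156.5 push N 11.4 F [ -2.4 -14.6  -0.1]
```

```bash
python3 -m jog '[[[0,0.002,0,0,0]]]'>/dev/null
python3 -c "
from h import *
ang(26);camera('side');ang(26)"
```

```text
phi 0.865 fixture 0.947 r 157.0 push N 11.2 F [ -3.3 -13.4   2.6]
phi 0.868 fixture 0.95 r 157.3 push N 10.6 F [ -2.9 -13.   -0.2]
```

```bash
python3 -m jog '[[[0,0.003,0,0,0]]]'>/dev/null
python3 -c "
from h import *
ang(26);camera('side');ang(26)"
```

```text
phi 0.884 fixture 0.966 r 158.0 push N 10.1 F [ -2.9 -12.4  -0.8]
phi 0.89 fixture 0.972 r 158.4 push N 8.9 F [ -2.1 -11.7  -1.2]
```

```bash
python3 -m jog '[[[0,0.003,0,0,0]]]'>/dev/null
python3 -c "
from h import *
ang(26);camera('side');ang(26)"
```

```text
phi 0.906 fixture 0.988 r 159.3 push N 8.3 F [-2.9 -9.8 -0.8]
phi 0.913 fixture 0.995 r 159.8 push N 6.4 F [-2.1 -7.7 -3.1]
```

The torque fell from 2.0 to about 1.0 N m, so the wrench has clicked. Releasing.

```bash
python3 -m jog '[[[0,-0.006,0,0,0],[0,-0.014,0,0,0],[0,-0.03,0,0,0],[0,-0.045,0,0,0],[0,-0.045,-0.04,0,0],[0,-0.045,-0.08,0,0],[0.03,-0.07,-0.12,0,0],[0.03,-0.07,-0.12,0,0]]]'
python3 - <<'E'
from h import *
im=camera("side"); cv2.imwrite("pics/s9.png",im[:,:,::-1])
m=cv2.inRange(cv2.cvtColor(im,cv2.COLOR_RGB2HSV),(0,170,90),(7,255,255))
N,_,st,ce=cv2.connectedComponentsWithStats(m)
for s,c in zip(st[1:],ce[1:]):
    q=px2w("side",c,84)[:2]; v=q-S
    if s[4]>8 and np.hypot(*v)<250: print(s[4],c,np.arctan2(v[1],-v[0]).round(3),np.hypot(*v).round())
cv2.imwrite("pics/s9c.png",cv2.resize(im[160:400,180:480,::-1],None,fx=2.5,fy=2.5))
print(get_obs()["contact_force"])
E
```

```text
time: 18.4
tool_pos: [440.9, 99.5, 181.5]
orientation: [0.234, 0.972, 0.003, 0.002]
contact_force: [0.6, 0.1, -0.5]
gripper_width: 0.7
grip_force: 0.0
16 [267.75 245.  ] 0.822 185.0
44 [348.81818182 250.29545455] 2.212 20.0
[-0.21525352  0.15392393  0.04563464]
```

View pics/s9c.png

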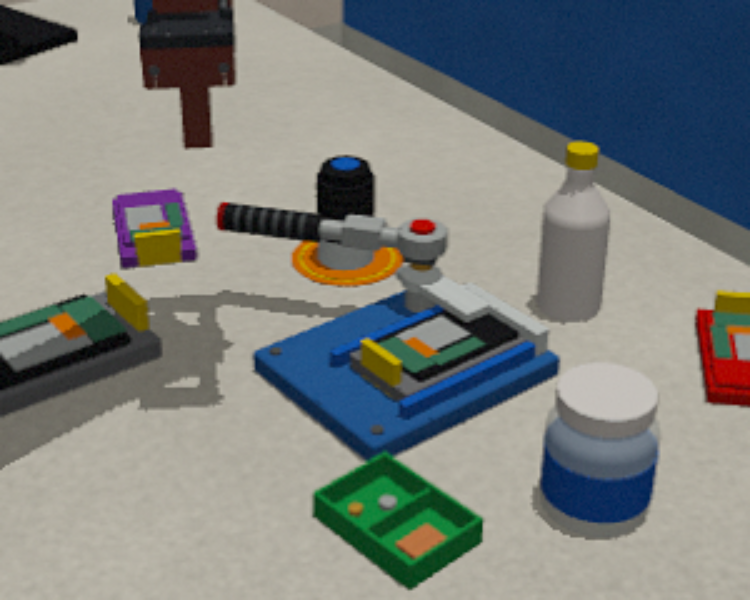

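The handle has sprung back to the angle it had just before the click. The lamp is on the mat, the carrier is home, and the gripper is clear of everything, so I'm handing in.

```bash
python3 -c "
from plant import *
print(hand_in())"
```

```text
the job is handed in; nothing more can be done
None
```

The job is handed in, verdict not returned: the lamp stands on the mat, the carrier is home against the stop, and the wrench was pushed until its torque dropped from about 2 to 1 N m (the click), then let go; the handle sprang back, and the tub, bottle and tray were not touched.

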